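# Close a double-lidded tea caddy, then take off only its outer cover

## Robot

A 6-joint arm with a two-finger parallel gripper is mounted at the origin on a cart in front of the work surface, level with it; the furniture and walls round the work are solid. World frame = base frame: x ahead of the robot, y to its left, z up, the work surface at z = 0. Lengths are in m, angles in rad, forces in N, time in s.
With the tool pointing down it reaches from about 0.25 to 0.775 m from the base axis. Payload 4 kg.
Tool frame: the origin (TCP) lies at the very end of the fingers, on their centre line; the grasp point (between the pads) lies arm.grasp_offset behind it (arm.grasp_offset is the distance from the TCP to the grasp point, in m); z points along the fingers, y is the line along which they close (so a half turn about z gives the same grasp; the last joint's range is limited). The gripper opens to 94 mm and grips with 3 to 60 N. Pads are 16 mm wide; open, the fingers measure 119 mm over their backs; the gripper's body (75 mm by 177 mm) begins 78 mm behind the grasp point.
Start: joints at [1.015, 0.087, 1.371, -0, 1.684, -0.103], TCP at [0.241, 0.495, 0.206] pointing down, gripper open.
Joint ranges: [-3.1, 3.1], [-0.76, 2.03], [0.27, 2.55], [-1.08, 4.22], [0.17, 2.65], [-2.57, 2.57]. Speed limits (rad/s): [2.79, 2.79, 3.14, 3.14, 3.14, 3.14].

## Interface

Orientations are given as a rotation vector (axis times angle).
In Python, from bench import arm gives the robot as it stands.
- The arm moves only by the tool arm_command, never from a script. Its arguments are lists of equal length, an entry for each row: "travel": the shift along the world's x, y, z in mm, a list of three; "dr": the turn, a rotation vector about the world's x, y, z in degrees, a list of three; "claw": the opening, from 0 (shut) to 1 (fully open). In form: {"travel": [[tx, ty, tz], ...], "dr": [[ax, ay, az], ...], "claw": [claw, ...]}. A call has 1 to 20 rows; each row is the pose to reach, as a shift and turn from the pose commanded when the call began; what a row does not reach only later rows make up. A row lasts 1/10 s, in which the tool goes at most 50 mm and 8.59 degrees, less where a joint would pass 70% of its speed; a pose out of reach is approached as far as the arm can. A call with a gripper value outside its range is refused whole. The fingers move at their own pace and stop on an object; "newtons" is the grip in N (left out, the last holds). Time passes only in rows, so rows that repeat a pose let the fingers close. It gives the time, the measured TCP pose, the force, the opening and the grip force at its end, in the units of the state.
- arm.get_state(): the state, without advancing time (a new reading comes with each control period).
- arm.capture(name): name is "side" or "top" or "wrist"; returns (picture, depth): 400x640x3 uint8, red, green, blue; 400x640 float32, m along the optical axis (not along the pixel's ray), 0 where there is no reading.
- arm.calibration(name): a dict with "fx", "fy", "cx", "cy" (pixels), "k1" (the pictures are not rectified: a ray, as slopes to the right and down, at radius r is drawn at 1 + k1 r^2 times it, then the intrinsics apply), "R" (3x3) and "t" (3): a world point X has camera coordinates R X + t; the wrist camera has in their place "tool_from_camera" (4x4, takes a point from camera to tool coordinates, whose origin is the TCP and whose axes are the flange's). Camera axes: x right, y down, z forward; pixel columns grow to the right and rows downward; lengths in m; the calibration is good to about 2 mm. A picture is of the moment at which its call begins: read the wrist's pose just before it. calibration takes no time and is no camera call.
- arm.sign_off(): hands the job in; it is judged then, once.
The state is a dict: "time": time; "joints": joint angles; "dq": joint speeds; "joint_efforts": joint torques, N m; "eef_pos": TCP position; "ee_rot": TCP orientation; "force": force on the tool from outside, world axes, zero at the start; "wrist_torque": the same for the moment, N m; "finger_gap": finger opening in m; "grip_force": force on a finger pad.
Only numpy, scipy, OpenCV 4.12 (cv2) and the standard library are available. Lean on these libraries where they do the work, as an engineer would, in place of code of your own. Each camera call takes 0.05 s, during which the arm holds its last target. There are 200 camera calls.

## Task

Put both lids on the green tea caddy: pick up the nested pair by the wooden knob of the inner lid, so that the loose outer cover rides along on it, lower them gently until the inner lid sits fully home in the caddy's neck, and let go. Then take the green outer cover by its collar and lift it alone straight up over the knob, so that the inner lid stays seated and undisturbed. Finish still holding the cover, level and still in the air just clear above the knob, touching nothing but the gripper; leave the caddy standing where it is and do not disturb the mug, the steel measure or the honey jar.

Things in the scene. Friction and masses are not known exactly. Their poses are not given: they have to be found in the camera images.
- tea_caddy: open round tin, loose, 0.7 kg: green body 108 mm across, 78 mm high, then a steel neck 90 mm across up to the rim at 90 mm; bore 82 mm. Origin: centre of its underside, z up. Its place and the lids' place may be swapped
- inner_lid: steel lid, 0.18 kg, at first standing on its plug on the worktop. Origin: centre of the plug's underside, z up. Upward from it: tapered plug (68 to 77 mm across) to 12 mm, flange 98 mm across from 12 to 17 mm (lands on the caddy's rim: seated, origin 78 mm above the caddy's), stem 10 mm across, upright wooden knob 22 mm across from 61 to 85 mm, to grip
- cover: green outer cover, 108 mm across, 0.12 kg, loose on the inner lid's flange with 2 mm play. Origin: centre of the skirt's lower edge, z up; nested 8 mm above the inner lid's origin. Top ring 9 to 13 mm; collar 44 mm across from 13 to 42 mm, to grip outside near its top; 34 mm bore, through which the knob stands 35 mm out of the collar. Skirt clears the knob once raised 77 mm
- mug: white mug, 78 mm across, 97 mm high, with a handle, bystander; origin: centre of its underside
- measure: small steel measuring cup, 45 mm across, 41 mm high, bystander; origin: centre of its underside
- honey: honey jar with a green lid, 70 mm across, 84 mm high, bystander; origin: centre of its underside
Not all that is in view belongs to the job. What is shaped like the tea_caddy but orange or purple is not meant.

How it is judged:
By the outcome, as a careful person would: the job done as asked, in the order asked, and still so for the second after the job is handed in, while the arm keeps its last pose, push and grip.
It also fails if it takes over 61 s, if anything falls off the work surface, if the arm or the gripper's body presses on something with over 40 N, if the wrist force passes 120 N, or if a joint passes its speed limit or range.

## Working session

There is one attempt and no reset: what is moved stays moved. The work goes in short steps, Python scripts to look and compute and a tool call to move; the robot and the scene stay as the last step left them, time stands still between calls to the robot, and variables do not carry over. Pictures are saved under pics/ and viewed, at most 10 in all, crops included, and the job is handed in when it is done.

Besides the shell and the picture viewer there is one more tool, called after ">>>" as a command line: name --argument value ..., lists and objects as JSON in quotes. arm_command: Moves the arm, as the interface text tells. Its arguments: {"type":"object","properties":{"travel":{"type":"array","items":{"type":"array","items":{"type":"number"}}},"dr":{"type":"array","items":{"type":"array","items":{"type":"number"}}},"claw":{"type":"array","items":{"type":"number"}},"newtons":{"type":"number"}},"required":["travel","dr","claw"]}

```bash
mkdir -p pics; cat > h.py <<'E'
import numpy as np, cv2
from bench import arm
from scipy.spatial.transform import Rotation as Ro
def cam(name,st=None):
    c=arm.calibration(name)
    if 'R' in c:
        R=np.array(c['R']);t=np.array(c['t']);return c,R.T,-R.T@t
    T=np.array(c['tool_from_camera']);Rt=Ro.from_rotvec(st['ee_rot']).as_matrix()
    return c,Rt@T[:3,:3],Rt@T[:3,3]+np.array(st['eef_pos'])
def rays(c,uv):
    d=((np.atleast_2d(uv)-[c['cx'],c['cy']])/[c['fx'],c['fy']]).astype(float)
    x=d.copy()
    for _ in range(20): x=d/(1+c['k1']*(x**2).sum(1,keepdims=True))
    return np.c_[x,np.ones(len(x))]
def onplane(name,uv,z,st=None):
    c,R,o=cam(name,st);r=rays(c,uv)@R.T
    return o+r*((z-o[2])/r[:,2])[:,None]
def cloud(name,depth,st=None):
    c,R,o=cam(name,st);v,u=np.indices(depth.shape)
    r=rays(c,np.c_[u.ravel(),v.ravel()])*depth.ravel()[:,None]
    return (r@R.T+o).reshape(*depth.shape,3)
E
python3 - <<'E'
from h import *
st=arm.get_state();print(arm.grasp_offset,st['eef_pos'],st['ee_rot'],st['force'],st['time'],st['finger_gap'])
for n in('top','side','wrist'):
    p,d=arm.capture(n);cv2.imwrite(f'pics/{n}0.png',p[:,:,::-1]);np.savez(f'{n}0.npz',p=p,d=d)
    c=arm.calibration(n);print({k:np.round(v,3).tolist() for k,v in c.items()})
E
```

```text
0.0188 [0.24036487 0.49411278 0.20432012] [-0.70511455 -3.06076795  0.00323026] [0.39439309 0.1000132  0.9254659 ] 0.0 0.09381592717251218
{'fx': 382.901, 'fy': 382.901, 'cx': 318.49, 'cy': 204.541, 'k1': -0.005, 'R': [[0.006, -1.0, -0.016], [-0.998, -0.005, -0.066], [0.066, 0.016, -0.998]], 't': [-0.09, 0.505, 1.247]}
{'fx': 436.24, 'fy': 436.24, 'cx': 323.069, 'cy': 193.456, 'k1': -0.021, 'R': [[-0.998, 0.062, -0.012], [0.038, 0.424, -0.905], [-0.051, -0.904, -0.425]], 't': [0.521, 0.066, 1.336]}
{'fx': 298.816, 'fy': 298.816, 'cx': 315.815, 'cy': 200.274, 'k1': -0.036, 'tool_from_camera': [[-0.0, -0.961, -0.277, 0.081], [1.0, -0.0, 0.0, -0.0], [-0.0, -0.277, 0.961, -0.179], [0.0, 0.0, 0.0, 1.0]]}
```

View pics/top0.png

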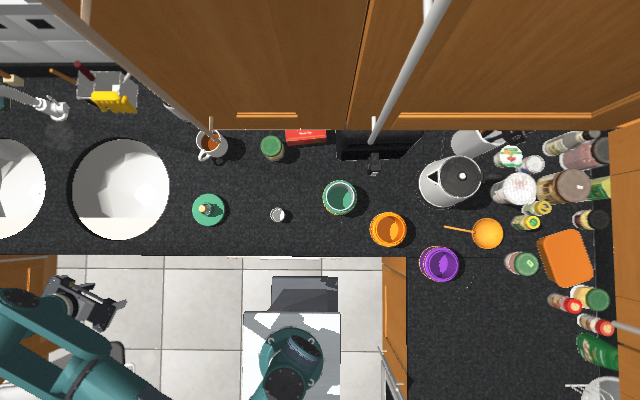

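View pics/side0.png

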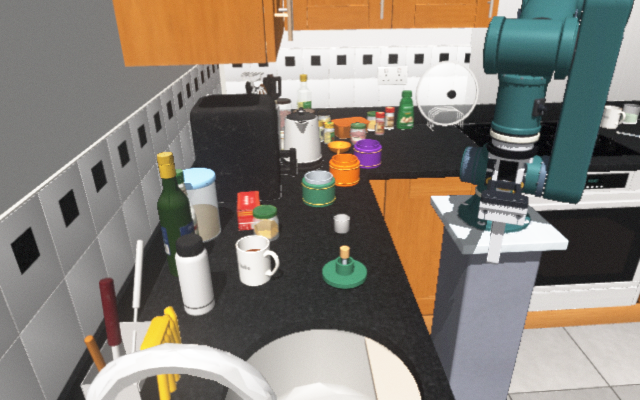

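The top view shows the lids with the knob at (209,210). Three open tins are visible: green (340,198), orange (388,230) and purple (439,264). The green one fits the description. The side view agrees: lids at (345,268), green tin at (318,188). Bystanders in the top view: mug (210,147), measure (277,215), honey (272,147). Next I'll measure and make one confirming crop.

```bash
python3 - <<'E'
from h import *
z=np.load('top0.npz');p,d=z['p'],z['d'];P=cloud('top',d)
hsv=cv2.cvtColor(p,cv2.COLOR_RGB2HSV)
g=cv2.inRange(hsv,(65,70,40),(95,255,255))
def win(x0,x1,y0,y1):
    m=np.zeros_like(g);m[y0:y1,x0:x1]=255;return m
def circ(m,zz,n):
    cs,_=cv2.findContours(m,cv2.RETR_EXTERNAL,cv2.CHAIN_APPROX_NONE);c=max(cs,key=cv2.contourArea)
    X=onplane('top',c[:,0,:],zz);(a,b),r=cv2.minEnclosingCircle((X[:,:2]*1e3).astype(np.float32))
    A=np.c_[2*X[:,:2],np.ones(len(X))];s=np.linalg.lstsq(A,(X[:,:2]**2).sum(1),rcond=None)[0]
    print(n,'encl',a,b,r,'fit',s[:2]*1e3,1e3*np.sqrt(s[2]+s[:2]@s[:2]))
circ(g&win(185,235,185,235),.017,'cover')
circ(g&win(315,365,172,225),.078,'caddy')
for n,(u0,u1,v0,v1),zl,zh in [('knob',(185,235,185,235),.07,.1),('coverring',(185,235,185,235),.012,.03),('collar',(185,235,185,235),.042,.06),('rim',(315,365,172,225),.082,.1),('measure',(262,292,200,230),.03,.06),('mug',(185,240,125,170),.085,.11),('honey',(255,290,130,165),.07,.1),('orange',(360,410,205,255),.08,.1)]:
    Q=P[v0:v1,u0:u1].reshape(-1,3);Q=Q[(Q[:,2]>zl)&(Q[:,2]<zh)]
    if len(Q):print(n,len(Q),'mid',1e3*(Q.min(0)+Q.max(0))/2,'size',1e3*np.ptp(Q,axis=0),'med',1e3*np.median(Q,axis=0))
print('table',np.median(P[225:240,230:260,2]),'cabinet',P[110,300],P[60,300],P[125,200])
a=cv2.resize(p[165:255,180:460],None,fx=2.8,fy=2.8,interpolation=cv2.INTER_CUBIC);cv2.imwrite('pics/crop.png',a[:,:,::-1])
st=arm.get_state();c,R,o=cam('wrist',st);print(R.round(2),o,Ro.from_rotvec(st['ee_rot']).as_matrix().round(3))
E
```

```text
cover encl 487.2892761230469 278.0768737792969 55.591400146484375 fit [487.43749734 278.11428685] 53.662856309708495
caddy encl 527.6825561523438 -154.6412353515625 53.3964958190918 fit [ 526.93275482 -154.56879082] 51.40610475962947
knob 45 mid [487.87919923 276.73862499  80.1146367 ] size [19.10278185 20.11309799 18.92425432] med [487.86803836 275.6601955   84.25836269]
coverring 715 mid [488.31342066 277.50887665  20.98792295] size [105.99806202 107.59671337  17.66362521] med [485.14896012 273.8202182   20.85273058]
collar 55 mid [486.57354692 276.57361211  49.94053261] size [38.91982683 41.24284317 14.07441751] med [480.21286155 271.30069788  50.21681698]
rim 141 mid [ 526.57415459 -152.46531164   89.99736758] size [97.13531502 93.63059345 15.91581106] med [ 530.7760112  -155.18532034   89.32652064]
measure 24 mid [470.77771454  47.84406313  39.1005633 ] size [42.65211313 42.79655101 13.74247289] med [477.1273499   55.18135893  39.66905403]
mug 116 mid [693.84222938 259.20474586  93.46229467] size [83.46266979 78.28746564 16.50886225] med [684.57092279 275.73722296  92.6729059 ]
honey 371 mid [687.92465128  64.60016275  80.75867365] size [67.18261868 67.27177818 17.73965913] med [685.71634046  63.05417501  83.59884349]
orange 194 mid [ 426.04114649 -307.97774663   88.31192568] size [99.38884616 99.43124698 16.56341735] med [ 425.65716141 -306.64911746   88.60492508]
table 0.0007509934522524908 cabinet [ 0.63166242 -0.06362752  0.61770518] [ 0.63145464 -0.07632397  0.81653351] [0.59369694 0.09885388 0.65716748]
[[ 0.44  0.86  0.25]
 [ 0.9  -0.42 -0.12]
 [-0.    0.28 -0.96]] [0.16768442 0.5297102  0.3837281 ] [[-0.899  0.437 -0.001]
 [ 0.437  0.899 -0.001]
 [ 0.    -0.002 -1.   ]]
```

View pics/crop.png

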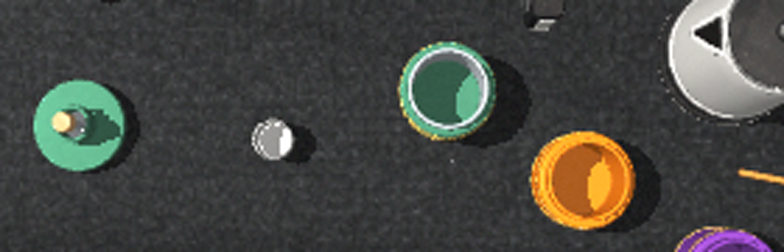

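The crop confirms it: the lids are at crop (78,125) and the green tin, a steel-rimmed empty bore, at crop (447,90). The sizes and heights match the description (cover 107 mm, rim z 90, knob z 84). I'll move above the knob for a wrist look.

>>> arm_command --travel '[[30,-26,0],[62,-54,0],[93,-81,0],[124,-109,0],[155,-136,0],[186,-163,0],[217,-190,0],[238,-208,-5],[248,-217,-10],[248,-217,-10],[248,-217,-10]]' --dr '[[0,0,0],[0,0,0],[0,0,0],[0,0,0],[0,0,0],[0,0,0],[0,0,0],[0,0,0],[0,0,0],[0,0,0],[0,0,0]]' --claw '[1,1,1,1,1,1,1,1,1,1,1]'

```text
time: 1.25
eef_pos: [0.4877, 0.2782, 0.195]
ee_rot: [-0.704, -3.06, 0.0]
force: [-0.1, 0.1, -0.2]
finger_gap: 0.0943
grip_force: 0.0
```

```bash
cat > w.py <<'E'
from h import *
import sys
n=sys.argv[1]
st=arm.get_state();p,d=arm.capture('wrist');cv2.imwrite(f'pics/{n}.png',p[:,:,::-1]);np.savez(f'{n}.npz',p=p,d=d)
P=cloud('wrist',d,st);np.save(f'{n}_P.npy',P)
print(st['time'],np.round(np.array(st['eef_pos'])*1e3,1),np.round(st['ee_rot'],4),st['joints'],st['force'],'gap',st['finger_gap'],'grip',st['grip_force'])
E
python3 w.py w1; python3 - <<'E'
from h import *
P=np.load('w1_P.npy');
for n,zl,zh,r in [('knob',.080,.092,.03),('collartop',.045,.055,.04),('ring',.016,.026,.07)]:
    Q=P.reshape(-1,3);Q=Q[(Q[:,2]>zl)&(Q[:,2]<zh)&(np.hypot(Q[:,0]-.488,Q[:,1]-.277)<r)]
    if len(Q):print(n,len(Q),1e3*(Q.min(0)+Q.max(0))/2,1e3*np.ptp(Q,axis=0),1e3*np.median(Q,axis=0))
E
```

```text
1.25 [487.7 278.2 195. ] [-0.704 -3.06   0.   ] [ 4.16782385e-01  1.16023062e-01  1.35991943e+00  9.89665198e-04
  1.66697470e+00 -7.01640680e-01] [-0.129211    0.10317567 -0.17143769] gap 0.09427646920056296 grip 0.0
knob 350 [487.6026984  277.94858085  83.83182713] [20.85120764 21.02804438  6.55661429] [487.23096584 278.2547168   84.71173992]
collartop 416 [487.61061783 278.06171725  48.55629553] [42.8265312  42.68294692  7.06445857] [481.92549627 282.43444358  49.7108834 ]
ring 4978 [487.72087486 277.67122714  20.98104927] [107.44265418 107.44888804   9.88181685] [481.95402935 281.37097738  20.85913077]
```

View pics/w1.png

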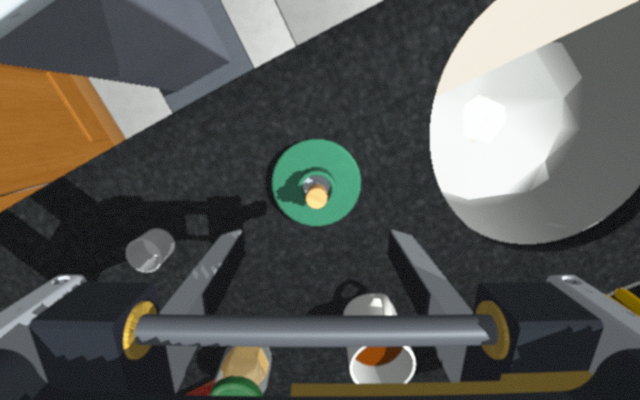

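The wrist view shows the knob at (317,197), centred under the tool within 1 mm. I'll descend 140 mm and grip.

>>> arm_command --travel '[[0,0,-30],[0,0,-65],[0,0,-95],[0,0,-120],[0,0,-134],[0,0,-140],[0,0,-140],[0,0,-140],[0,0,-140],[0,0,-140],[0,0,-140],[0,0,-140],[0,0,-140],[0,0,-140],[0,0,-140]]' --dr '[[0,0,0],[0,0,0],[0,0,0],[0,0,0],[0,0,0],[0,0,0],[0,0,0],[0,0,0],[0,0,0],[0,0,0],[0,0,0],[0,0,0],[0,0,0],[0,0,0],[0,0,0]]' --claw '[1,1,1,1,1,1,1,0,0,0,0,0,0,0,0]' --newtons 25

```text
time: 2.8
eef_pos: [0.4886, 0.2776, 0.0554]
ee_rot: [-0.705, -3.061, 0.0]
force: [-1.3, -1.2, -0.7]
finger_gap: 0.0336
grip_force: 0.0
```

>>> arm_command --travel '[[0,0,0],[0,0,0],[0,0,0],[0,0,0],[0,0,0],[0,0,0]]' --dr '[[0,0,0],[0,0,0],[0,0,0],[0,0,0],[0,0,0],[0,0,0]]' --claw '[0,0,0,0,0,0]'

```text
time: 3.4
eef_pos: [0.4887, 0.2777, 0.0555]
ee_rot: [0.705, 3.061, 0.001]
force: [1.2, 1.5, -1.2]
finger_gap: 0.0211
grip_force: 25.0
```

>>> arm_command --travel '[[0,0,4],[0,0,15],[0,0,35],[0,0,60],[0,0,90],[0,-10,120],[0,-30,140],[2,-60,150],[3,-90,150],[4,-120,150],[6,-150,150],[7,-180,150],[8,-210,150],[9,-240,150],[10,-260,150],[10,-275,150],[10,-280,150],[10,-280,150],[10,-280,150]]' --dr '[[0,0,0],[0,0,0],[0,0,0],[0,0,0],[0,0,0],[0,0,0],[0,0,0],[0,0,0],[0,0,0],[0,0,0],[0,0,0],[0,0,0],[0,0,0],[0,0,0],[0,0,0],[0,0,0],[0,0,0],[0,0,0],[0,0,0]]' --claw '[0,0,0,0,0,0,0,0,0,0,0,0,0,0,0,0,0,0,0]'

```text
time: 5.3
eef_pos: [0.4985, -0.0018, 0.2057]
ee_rot: [-0.704, -3.061, -0.001]
force: [0.4, -0.2, -3.4]
finger_gap: 0.0212
grip_force: 25.0
```

```bash
python3 w.py w2; python3 - <<'E'
from h import *
P=np.load('w2_P.npy');Q0=P.reshape(-1,3)
Q=Q0[(np.hypot(Q0[:,0]-.527,Q0[:,1]+.154)<.075)&(Q0[:,2]>.04)&(Q0[:,2]<.12)]
for zl,zh in[(.084,.096),(.07,.082)]:
    q=Q[(Q[:,2]>zl)&(Q[:,2]<zh)]
    if len(q):
        A=np.c_[2*q[:,:2],np.ones(len(q))];s=np.linalg.lstsq(A,(q[:,:2]**2).sum(1),rcond=None)[0]
        print(zl,len(q),1e3*(q.min(0)+q.max(0))/2,1e3*np.ptp(q,axis=0),'fit',s[:2]*1e3,1e3*np.sqrt(s[2]+s[:2]@s[:2]),np.median(q[:,2]))
E
```

```text
5.3 [498.5  -1.8 205.7] [-7.0440e-01 -3.0615e+00 -1.0000e-03] [-1.17792764e-01 -2.79620624e-02  1.48853411e+00  6.79173993e-04
  1.68106573e+00 -1.23621681e+00] [ 0.43150635 -0.2407545  -3.44352044] gap 0.02124457247828276 grip 24.999374449253082
0.084 841 [ 518.18163134 -153.926762     87.96027444] [73.61268783 90.47026624  7.81271182] fit [ 526.75185533 -153.37139235] 42.797081558283416 0.08926225083453632
0.07 1666 [ 518.59915815 -151.54017876   76.00520528] [ 90.2175948  102.8535786   11.97794004] fit [ 524.2687819  -150.40066361] 46.12724119813139 0.07729811187968702
```

View pics/w2.png

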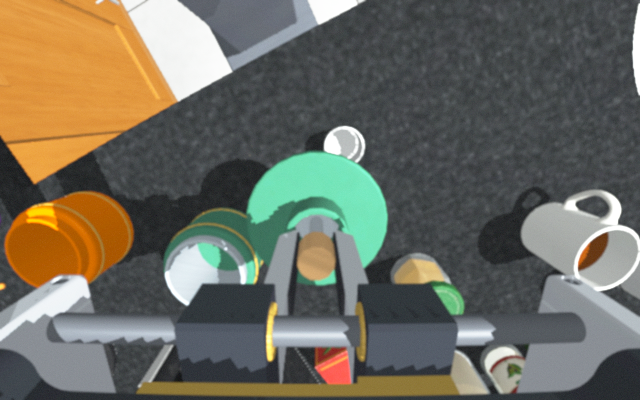

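Wrist view: the held pair at (317,215) and the green tin's rim around (210,270), clear of each other. I'll check from the same frame that the held pair is centred and level.

```bash
python3 - <<'E'
from h import *
z=np.load('w2.npz');P=np.load('w2_P.npy')
g=cv2.inRange(cv2.cvtColor(z['p'],cv2.COLOR_RGB2HSV),(65,70,40),(95,255,255))>0
m=g&(np.abs(P[...,2]-.171)<.008);m[:,:245]=0;m[:,390:]=0
q=P[m];A=np.c_[q[:,:2]-q[:,:2].mean(0),np.ones(len(q))];print('plane',np.linalg.lstsq(A,q[:,2],rcond=None)[0],len(q))
st=arm.get_state()
mm=cv2.morphologyEx((m*255).astype(np.uint8),cv2.MORPH_CLOSE,np.ones((5,5)))
c=max(cv2.findContours(mm,0,cv2.CHAIN_APPROX_NONE)[0],key=cv2.contourArea)[:,0]
c=c[c[:,1]<235];X=onplane('wrist',c,.171,st)
A=np.c_[2*X[:,:2],np.ones(len(X))];s=np.linalg.lstsq(A,(X[:,:2]**2).sum(1),rcond=None)[0];print(s[:2],np.sqrt(s[2]+s[:2]@s[:2]))
q=P[200:285,295:340].reshape(-1,3);q=q[(q[:,2]>.228)&(q[:,2]<.242)];print('knob',len(q),(q.min(0)+q.max(0))/2,np.ptp(q,axis=0))
E
```

```text
plane [0.00251942 0.00109937 0.17120461] 9243
[0.48472824 0.00509722] 0.04074224398463543
knob 1335 [ 0.49808313 -0.00056871  0.23492485] [0.02492865 0.02927376 0.01360895]
```

>>> arm_command --travel '[[4,-20,0],[9,-45,0],[14,-75,0],[20,-105,0],[25,-130,0],[28,-146,0],[29,-152,0],[29,-152,0],[29,-152,-10],[29,-152,-25],[29,-152,-38],[29,-152,-46],[29,-152,-50],[29,-152,-50],[29,-152,-50]]' --dr '[[0,0,0],[0,0,0],[0,0,0],[0,0,0],[0,0,0],[0,0,0],[0,0,0],[0,0,0],[0,0,0],[0,0,0],[0,0,0],[0,0,0],[0,0,0],[0,0,0],[0,0,0]]' --claw '[0,0,0,0,0,0,0,0,0,0,0,0,0,0,0]'

```text
time: 6.85
eef_pos: [0.5279, -0.1545, 0.1559]
ee_rot: [0.705, 3.061, -0.0]
force: [0.4, 0.0, -2.6]
finger_gap: 0.0215
grip_force: 25.0
```

```bash
python3 - <<'E'
from h import *
st=arm.get_state();print(st['eef_pos'],st['force'],st['wrist_torque'],st['joints'])
p,d=arm.capture('side');P=cloud('side',d)
a=cv2.resize(p[120:240,240:400],None,fx=5,fy=5,interpolation=cv2.INTER_CUBIC);cv2.imwrite('pics/s2.png',a[:,:,::-1])
E
```

```text
[ 0.52788459 -0.15450938  0.15588804] [ 0.38099191  0.03590762 -2.55360209] [0.01348501 0.01987249 0.00719764] [-3.87896008e-01  1.01516120e-01  1.45342944e+00  1.06934933e-04
  1.58586998e+00 -1.50588393e+00]
```

View pics/s2.png

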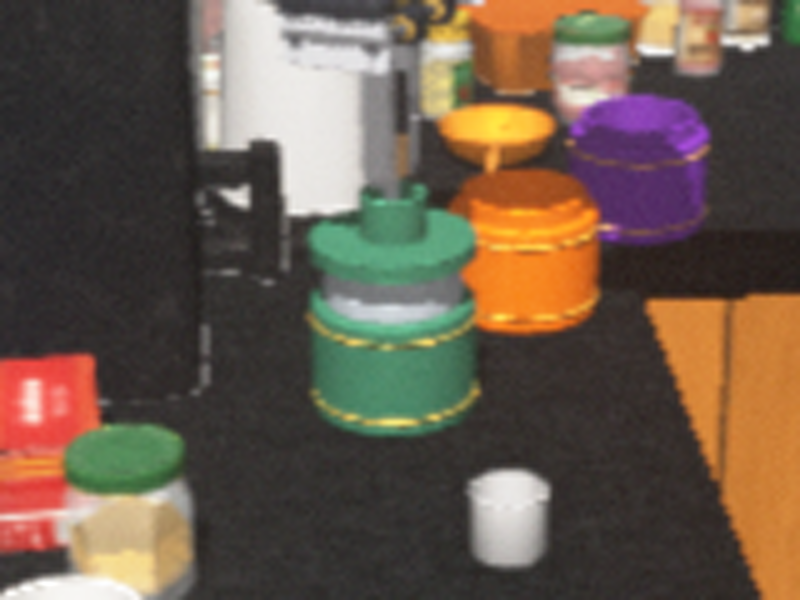

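The side view shows the pair level over the tin, cover axis at crop x≈392 and tin at ≈395 (under 2 mm). I'll lower it slowly.

>>> arm_command --travel '[[0,0,-3],[0,0,-6],[0,0,-9],[0,0,-12],[0,0,-14],[0,0,-16],[0,0,-18],[0,0,-19],[0,0,-20],[0,0,-20]]' --dr '[[0,0,0],[0,0,0],[0,0,0],[0,0,0],[0,0,0],[0,0,0],[0,0,0],[0,0,0],[0,0,0],[0,0,0]]' --claw '[0,0,0,0,0,0,0,0,0,0]'

```text
time: 7.9
eef_pos: [0.5276, -0.1544, 0.1354]
ee_rot: [-0.705, -3.061, -0.0]
force: [-0.8, -0.5, -3.7]
finger_gap: 0.0216
grip_force: 25.0
```

>>> arm_command --travel '[[0,0,-0.5],[0,0,-1],[0,0,-1.5],[0,0,-2],[0,0,-2.5],[0,0,-2.5],[0,0,-2.5]]' --dr '[[0,0,0],[0,0,0],[0,0,0],[0,0,0],[0,0,0],[0,0,0],[0,0,0]]' --claw '[0,0,0,0,0,0,0]'

```text
time: 8.6
eef_pos: [0.5277, -0.1544, 0.1334]
ee_rot: [0.705, 3.061, 0.0]
force: [-1.1, 0.7, -0.0]
finger_gap: 0.0218
grip_force: 25.0
```

>>> arm_command --travel '[[0,0,-0.5],[0,0,-1],[0,0,-1]]' --dr '[[0,0,0],[0,0,0],[0,0,0]]' --claw '[0,0,0]'

```text
time: 8.9
eef_pos: [0.5278, -0.1544, 0.1333]
ee_rot: [0.705, 3.06, -0.0]
force: [-3.6, 1.6, 4.9]
finger_gap: 0.0217
grip_force: 25.0
```

Seated: z stopped at 133.3 mm against an expected 133.5, and the force is rising. I'll relax, release and rise to look.

>>> arm_command --travel '[[0,0,1],[0,0,1],[0,0,1],[0,0,1],[0,0,1],[0,0,1],[0,0,1],[0,0,1],[0,0,1],[0,0,5],[0,0,20],[0,0,45],[0,0,70],[0,0,90],[0,0,100],[0,0,100],[0,0,100]]' --dr '[[0,0,0],[0,0,0],[0,0,0],[0,0,0],[0,0,0],[0,0,0],[0,0,0],[0,0,0],[0,0,0],[0,0,0],[0,0,0],[0,0,0],[0,0,0],[0,0,0],[0,0,0],[0,0,0],[0,0,0]]' --claw '[0,0,1,1,1,1,1,1,1,1,1,1,1,1,1,1,1]'

```text
time: 10.6
eef_pos: [0.5274, -0.1544, 0.2316]
ee_rot: [-0.705, -3.061, -0.0]
force: [0.6, -0.7, -0.1]
finger_gap: 0.094
grip_force: 0.0
```

```bash
python3 w.py w3; cat > m3.py <<'E'
from h import *
import sys
P=np.load(sys.argv[1]+'_P.npy').reshape(-1,3)
for n,zl,zh,r in [('knob',.155,.172,.03),('collartop',.12,.134,.04),('ring',.092,.106,.07)]:
    Q=P[(P[:,2]>zl)&(P[:,2]<zh)&(np.hypot(P[:,0]-.527,P[:,1]+.154)<r)]
    if len(Q):
        Am=np.c_[Q[:,:2]-Q[:,:2].mean(0),np.ones(len(Q))]
        print(n,len(Q),1e3*(Q.min(0)+Q.max(0))/2,1e3*np.ptp(Q,axis=0),1e3*np.median(Q,axis=0),'slope',np.linalg.lstsq(Am,Q[:,2],rcond=None)[0])
E
python3 m3.py w3
```

```text
10.6 [ 527.4 -154.4  231.6] [-7.0510e-01 -3.0609e+00 -3.0000e-04] [-3.87919967e-01  8.31830012e-02  1.32370372e+00  8.32452369e-05
  1.73528200e+00 -1.50588626e+00] [ 0.60515835 -0.7356553  -0.14560772] gap 0.09399569585062609 grip 0.0
knob 483 [ 526.40826434 -154.44234765  159.89389689] [20.99862839 21.3719617   9.60488316] [ 525.41669526 -153.90715819  162.75294911] slope [ 0.0868241  -0.02980917  0.16241365]
collartop 542 [ 525.8618325  -152.26397771  124.76903454] [43.02918932 42.78675078  9.41595566] [ 518.42873589 -146.00495502  127.58997663] slope [ 0.02327207 -0.01765531  0.12707933]
ring 6282 [ 526.13733522 -152.55398749   99.05597619] [107.43138506 107.27093717  13.82789368] [ 519.93412901 -148.02130313   98.85465707] slope [-0.00014129 -0.00031795  0.09872179]
```

View pics/w3.png

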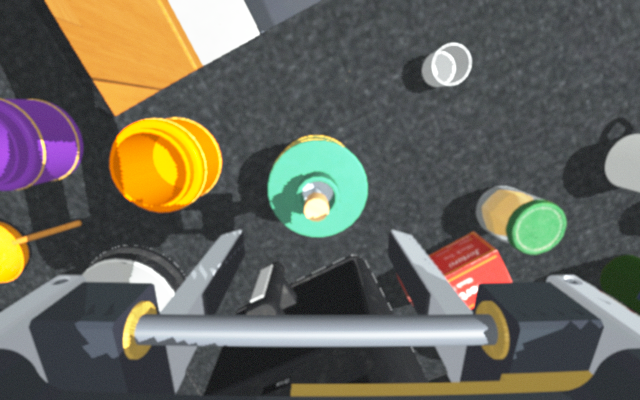

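The wrist view shows the lids on the tin at (318,188), and the heights confirm they're seated: knob 162.8 (expected 163), ring 98.7 (expected 99) and level. A quick check of the gripper body's clearance to the dark appliance at (300,330).

```bash
python3 - <<'E'
from h import *
P=cloud('top',np.load('top0.npz')['d']).reshape(-1,3)
d=P[:,:2]-[.526,-.153];l=d@[.437,.899];w=d@[-.899,.437]
for a in(.05,.07,.1,.13):
    m=(abs(l)<.1)&(abs(w)<a)&(P[:,2]>.1)&(P[:,2]<.55);print(a,m.sum(),P[m].max(0) if m.any() else '',P[m].min(0) if m.any() else '')
E
```

```text
0.05 0  
0.07 16 [ 0.63134094 -0.09313862  0.54778364] [ 0.63027439 -0.09596607  0.49324251]
0.1 299 [ 0.63802447 -0.09313862  0.54999702] [ 0.59016414 -0.20057303  0.48982124]
0.13 933 [ 0.6744598  -0.09313862  0.54999702] [ 0.59016414 -0.27506676  0.10149483]
```

>>> arm_command --travel '[[-1.4,1.9,-20],[-1.4,1.9,-50],[-1.4,1.9,-75],[-1.4,1.9,-95],[-1.4,1.9,-110],[-1.4,1.9,-119],[-1.4,1.9,-119],[-1.4,1.9,-119]]' --dr '[[0,0,0],[0,0,0],[0,0,0],[0,0,0],[0,0,0],[0,0,0],[0,0,0],[0,0,0]]' --claw '[1,1,1,1,1,1,1,1]'

```text
time: 11.45
eef_pos: [0.5266, -0.1527, 0.1136]
ee_rot: [0.705, 3.061, -0.0]
force: [-0.5, -0.2, 0.4]
finger_gap: 0.0942
grip_force: 0.0
```

>>> arm_command --travel '[[0,0,-4],[0,0,-8],[0,0,-11],[0,0,-11],[0,0,-11],[0,0,-11],[0,0,-11],[0,0,-11],[0,0,-11],[0,0,-11],[0,0,-11],[0,0,-11],[0,0,-11],[0,0,-11],[0,0,-11]]' --dr '[[0,0,0],[0,0,0],[0,0,0],[0,0,0],[0,0,0],[0,0,0],[0,0,0],[0,0,0],[0,0,0],[0,0,0],[0,0,0],[0,0,0],[0,0,0],[0,0,0],[0,0,0]]' --claw '[1,1,1,0,0,0,0,0,0,0,0,0,0,0,0]' --newtons 15

```text
time: 12.95
eef_pos: [0.5263, -0.1525, 0.1021]
ee_rot: [0.705, 3.061, 0.0]
force: [0.3, -0.3, 0.7]
finger_gap: 0.0431
grip_force: 15.0
```

>>> arm_command --travel '[[0,-0.5,0.5],[0,-1,1],[0,-1.5,2],[0,-1.5,3],[0,-1.5,5],[0,-1.5,8],[0,-1.5,11],[0,-1.5,13],[0,-1.5,15],[0,-1.5,15]]' --dr '[[0,0,0],[0,0,0],[0,0,0],[0,0,0],[0,0,0],[0,0,0],[0,0,0],[0,0,0],[0,0,0],[0,0,0]]' --claw '[0,0,0,0,0,0,0,0,0,0]'

```text
time: 13.95
eef_pos: [0.5265, -0.1541, 0.1175]
ee_rot: [0.705, 3.061, -0.0]
force: [1.2, 0.4, -1.6]
finger_gap: 0.0432
grip_force: 15.0
```

The load is about 1.2–1.6 N, which is the cover alone. I'll continue up.

>>> arm_command --travel '[[0,0,4],[0,0,10],[0,0,17],[0,0,24],[0,0,31],[0,0,38],[0,0,45],[0,0,52],[0,0,58],[0,0,63],[0,0,67],[0,0,69],[0,0,70],[0,0,70],[0,0,70],[0,0,70],[0,0,70]]' --dr '[[0,0,0],[0,0,0],[0,0,0],[0,0,0],[0,0,0],[0,0,0],[0,0,0],[0,0,0],[0,0,0],[0,0,0],[0,0,0],[0,0,0],[0,0,0],[0,0,0],[0,0,0],[0,0,0],[0,0,0]]' --claw '[0,0,0,0,0,0,0,0,0,0,0,0,0,0,0,0,0]'

```text
time: 15.65
eef_pos: [0.5261, -0.154, 0.1868]
ee_rot: [-0.705, -3.061, -0.0]
force: [0.1, -0.8, -0.8]
finger_gap: 0.0427
grip_force: 15.0
```

```bash
python3 - <<'E'
from h import *
st=arm.get_state();print(st['eef_pos'],st['force'],st['grip_force'],st['finger_gap'])
p,d=arm.capture('side')
a=cv2.resize(p[90:240,220:420],None,fx=4,fy=4,interpolation=cv2.INTER_CUBIC);cv2.imwrite('pics/s3.png',a[:,:,::-1])
P=cloud('side',d).reshape(-1,3);Q=P[np.hypot(P[:,0]-.527,P[:,1]+.154)<.055]
print(np.histogram(Q[:,2]*1e3,np.arange(60,220,8)))
E
```

```text
[ 0.52612206 -0.15395963  0.18678489] [ 0.10867138 -0.79193001 -0.82182301] 14.9998176866211 0.0426767733560044
(array([ 53,  86,  93,  64, 252,   7,   8,  10,   8,   6,  13,  11,   0,
        21,  56, 221,  29,  38,  56]), array([ 60,  68,  76,  84,  92, 100, 108, 116, 124, 132, 140, 148, 156,
       164, 172, 180, 188, 196, 204, 212]))
```

View pics/s3.png

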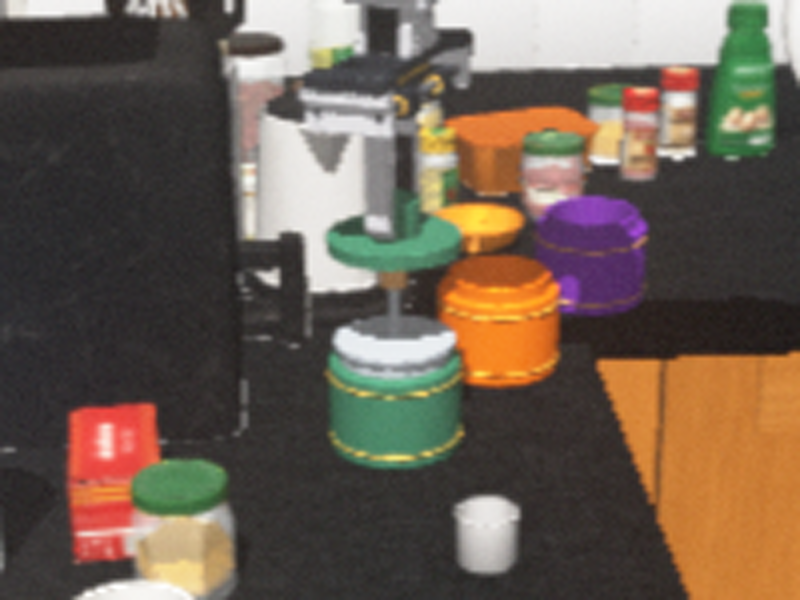

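The side view shows the inner lid seated on the tin (crop (395,345)), with the knob below the level green cover (crop (395,243)). The cover is up 84.7 mm, about 8 mm clear of the knob. I'll hand it in.

```bash
python3 -c "
from bench import arm
print(arm.sign_off())"
```

```text
the job is handed in; nothing more can be done
None
```

The job is handed in: the inner lid is seated in the green caddy, and the gripper holds the cover level and still about 8 mm above the knob; the other items were not touched.

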